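# Fit contact blocks and pass the housings through the flap gate

## Robot

A 6-joint arm with a two-finger parallel gripper is mounted at the origin on the work surface. World frame = base frame: x ahead of the robot, y to its left, z up, the work surface at z = 0. Lengths are in mm, angles in rad, forces in N, time in s.
With the tool pointing down it reaches from about 325 to 875 mm from the base axis. Payload 4.4 kg.
Tool frame: the origin (TCP) lies on the centre line of the jaws, within the pads' length; the fingertips stand ahead of it and the grasp point (between the pads) lies 6 mm ahead of it (ctrl.tcp_to_tips is the z of the fingertips in the tool frame, in mm); z points along the fingers, y is the line along which they close (so a half turn about z gives the same grasp; the last joint's range is limited). The gripper opens to 85 mm and grips with 20 to 120 N. Pads are 22 mm wide; open, the fingers measure 114 mm over their backs; the gripper's body (76 mm by 85 mm) begins 54 mm behind the grasp point. The pads swing forward as they close: fully open they stand 13 mm farther back than shut.
Start: joints at [-1.498, 0.207, 1.542, -0, 1.393, -0.15], TCP at [127.04, -560.793, 256.282] pointing down, gripper open.
Joint ranges: [-2.73, 2.73], [-0.86, 2.22], [0.23, 2.46], [-1.11, 4.25], [0.08, 2.63], [-2.82, 2.82]. Speed limits (rad/s): [2.79, 2.79, 3.14, 3.14, 3.14, 3.14].

## Interface

Orientations are given as a 3x3 rotation matrix whose columns are the frame's x, y, z axes.
In Python, from plant import ctrl, sensors, optics gives the robot as it stands. Calls block until the motion is done:
- ctrl.move_ptp(position, orientation): joint-space move of the TCP to a pose.
- ctrl.move_l(position, rot=None, vel=150, threshold=None): straight line of the TCP; rot=None keeps the orientation; vel is the mean speed in mm/s. With threshold (N) it stops when the force on the tool has changed by that much, and returns True; else False.
- ctrl.set_joints(angles): joint-space move.
- ctrl.gripper_to(opening, force=None): finger opening in mm; force is the grip in N (None keeps the last); returns when the fingers have stopped.
- ctrl.hold(seconds).
- ctrl.solve_ik(position, orientation): joint angles nearest the present ones, or None.
- sensors.read_state(): the state.
- optics.grab_frame(name): name is "side" or "top"; returns (picture, depth): 400x640x3 uint8, red, green, blue; 400x640 float32, mm along the optical axis (not along the pixel's ray), 0 where there is no reading.
- optics.camera_params(name): a dict with "mtx" (3x3 intrinsics, pixels), "R" (3x3) and "t" (3): a world point X has camera coordinates R X + t. Camera axes: x right, y down, z forward; pixel columns grow to the right and rows downward; lengths in mm; the calibration is good to about 2 mm. A picture is of the moment at which its call begins. camera_params takes no time and is no camera call.
A pose or a line that the arm cannot do raises ctrl.MotionError and nothing moves.
- ctrl.finish_job(): hands the job in; it is judged then, once.
The state is a dict: "t": time; "q": joint angles; "qvel": joint speeds; "tau": joint torques, N m; "eef_pos": TCP position; "eef_rot": TCP orientation; "force": force on the tool from outside, world axes, zero at the start; "wrist_torque": the same for the moment, N m; "grip_width": finger opening in mm; "grasp_force": force on a finger pad.
Only numpy, scipy, OpenCV 4.12 (cv2) and the standard library are available. Lean on these libraries where they do the work, as an engineer would, in place of code of your own. Each camera call takes 0.05 s, during which the arm holds its last target. There are 200 camera calls.

## Task

For every white housing on the bench (two or three), press one contact block from the red tray fully home, flush in its recess, and after that push the housing through the yellow sprung flaps of the outfeed dock, far enough that the flaps swing fully shut behind it. When all the housings are inside the dock with the flaps shut, press the green button right down to report the batch ready, and leave the grease tin, screwdriver and small bottle where they stand.

Things in the scene. Friction and masses are not known exactly. Their poses are not given: they have to be found in the camera images.
- housing1: White plastic housing, 80 (x) x 60 (y) x 30 mm high, about 160 g; may be absent. Centred in its top: a recess 49.5 (x) x 37.5 (y) mm, 22 mm deep (floor 8 mm above the underside), mouth bevelled 2 mm. Origin: centre of the underside; z up, x along the 80 mm length. Loose on the bench at the robot's left, yaw within about 35 degrees of straight ahead (a half turn makes no difference).
- housing2: White plastic housing, 80 (x) x 60 (y) x 30 mm high, about 160 g; may be absent. Centred in its top: a recess 49.5 (x) x 37.5 (y) mm, 22 mm deep (floor 8 mm above the underside), mouth bevelled 2 mm. Origin: centre of the underside; z up, x along the 80 mm length. Loose on the bench at the robot's left, yaw within about 35 degrees of straight ahead (a half turn makes no difference).
- housing3: White plastic housing, 80 (x) x 60 (y) x 30 mm high, about 160 g; may be absent. Centred in its top: a recess 49.5 (x) x 37.5 (y) mm, 22 mm deep (floor 8 mm above the underside), mouth bevelled 2 mm. Origin: centre of the underside; z up, x along the 80 mm length. Loose on the bench at the robot's left, yaw within about 35 degrees of straight ahead (a half turn makes no difference).
- block1: Contact block, 60 g: black base 45.5 (x) x 33.5 (y) x 22 mm high, on its middle an orange grip rib 40 (x) x 14 (y) x 24 mm high (46 in all). Origin: centre of the underside; z up, x along the length. Loose in the red tray. All alike; fits any housing either way round, 2 mm to spare each side. When home its black top is level with the housing's top; the rib stands proud.
- block2: Contact block, 60 g: black base 45.5 (x) x 33.5 (y) x 22 mm high, on its middle an orange grip rib 40 (x) x 14 (y) x 24 mm high (46 in all). Origin: centre of the underside; z up, x along the length. Loose in the red tray. All alike; fits any housing either way round, 2 mm to spare each side. When home its black top is level with the housing's top; the rib stands proud.
- block3: Contact block, 60 g: black base 45.5 (x) x 33.5 (y) x 22 mm high, on its middle an orange grip rib 40 (x) x 14 (y) x 24 mm high (46 in all). Origin: centre of the underside; z up, x along the length. Loose in the red tray. All alike; fits any housing either way round, 2 mm to spare each side. When home its black top is level with the housing's top; the rib stands proud.
- dock: Outfeed dock, aluminium, clear cover, fixed, turned up to 13 degrees. The bench is its floor. Origin: on the bench, middle of the gate (the line of the two shut flaps); x inwards along the tunnel, away from the robot; y left; z up. From x = 30 to 320 mm a clear cover (underside 42, top 46 mm up) lies over it, but for an open slot 46 mm wide along the middle.
- lane_mouth (a point): Dock point (-90, 0, 0) mm: mouth of the lead-in lane. From here flared guides, 25 mm high, narrow from about 115 to 76 mm at x = -52; then the lane runs 76 mm wide to x = -10, just before the flaps. Nothing is overhead here. Axes as the dock's.
- behind_gate (a point): Dock point (51, 0, 0) mm: a housing's rear end must get to here or further for the flaps to clear it. Closed fingers can follow a housing in along the cover's open slot and be lifted out through it; the orange ribs travel in the slot; a housing does not fit through it. The flap chamber, 120 mm wide, tapers to 86 mm at x = 50 to 80.
- tunnel_start (a point): Dock point (80, 0, 0) mm: from here the tunnel runs 86 mm wide to an end wall at x = 320 mm. There is room for three housings lengthwise in file behind the gate, each pushing the one before it further in.
- flap_left (a joint): Left flap of the gate, yellow, 51 mm wide, 3 to 38 mm above the bench, on an upright hinge at x = 0, y = +53 mm of the dock. Value in rad: 0 shut, up to 1.35 as it swings into the tunnel (dock +x), that way only. A weak spring (0.015 N m shut, 0.055 N m open: a few newtons on a housing) shuts it within about a second once nothing is in its way.
- flap_right (a joint): Right flap of the gate, yellow, 51 mm wide, 3 to 38 mm above the bench, on an upright hinge at x = 0, y = -53 mm of the dock. Value in rad: 0 shut, up to 1.35 as it swings into the tunnel (dock +x), that way only. A weak spring (0.015 N m shut, 0.055 N m open: a few newtons on a housing) shuts it within about a second once nothing is in its way.
- ready (a joint): Travel of the green button in m: 0 up, 0.006 fully down; a spring of up to 4 N returns it.
- ready_top (a point): Centre of the top of the green push button (32 mm across), on a grey bracket on the dock's right side at x = 30, y = -95 mm of the dock's frame. It is pressed straight down 6 mm.
- tray: Shallow red plastic tray, fixed, 260 (x) x 100 (y) mm, rim 10 mm high, floor 3 mm thick, with three contact blocks about 80 mm apart along its x. Origin: centre of the underside.
- grease_tin: Bystander: small white tin with green lid, 60 mm across, 40 mm high, standing at the right near the robot. Origin: centre of the underside.
- screwdriver: Bystander: red-handled screwdriver lying on the bench left of the dock. Origin: on the bench under its middle; x along it towards the tip.
- oil_bottle: Bystander: small clear oil bottle with blue cap, 56 mm across, 85 mm high, standing at the far right. Origin: centre of the underside.
Mind the look-alikes: they are no part of the job. What is shaped like the block1 but purple is not meant.

How it is judged (in metres and radians):
On the way, in this order (a step that is already met when the one before it is completed fails the run):
1. every housing present holds a block flush in its recess and stands inside the dock, the flaps shut behind it (((horizontal distance between block1 and housing1 below 0.007 m and z of block1 in the frame of housing1 between 0.005 and 0.0105 m and angle between the z axis of block1 and the z axis of housing1, either way round below 0.08 rad) or (horizontal distance between block2 and housing1 below 0.007 m and z of block2 in the frame of housing1 between 0.005 and 0.0105 m and angle between the z axis of block2 and the z axis of housing1, either way round below 0.08 rad) or (horizontal distance between block3 and housing1 below 0.007 m and z of block3 in the frame of housing1 between 0.005 and 0.0105 m and angle between the z axis of block3 and the z axis of housing1, either way round below 0.08 rad)) and x of housing1 in the frame of dock between 0.045 and 0.32 m and y of housing1 in the frame of dock between -0.05 and 0.05 m and height (world z) of each of housing1, housing2, housing3 below 0.01 m and angle between each of housing1, housing2, housing3's own z axis and vertical below 0.1 rad and linear speed of each of housing1, housing2, housing3 below 0.02 m/s and ((horizontal distance between block1 and housing2 below 0.007 m and z of block1 in the frame of housing2 between 0.005 and 0.0105 m and angle between the z axis of block1 and the z axis of housing2, either way round below 0.08 rad) or (horizontal distance between block2 and housing2 below 0.007 m and z of block2 in the frame of housing2 between 0.005 and 0.0105 m and angle between the z axis of block2 and the z axis of housing2, either way round below 0.08 rad) or (horizontal distance between block3 and housing2 below 0.007 m and z of block3 in the frame of housing2 between 0.005 and 0.0105 m and angle between the z axis of block3 and the z axis of housing2, either way round below 0.08 rad)) and x of housing2 in the frame of dock between 0.045 and 0.32 m and y of housing2 in the frame of dock between -0.05 and 0.05 m and ((horizontal distance between block1 and housing3 below 0.007 m and z of block1 in the frame of housing3 between 0.005 and 0.0105 m and angle between the z axis of block1 and the z axis of housing3, either way round below 0.08 rad) or (horizontal distance between block2 and housing3 below 0.007 m and z of block2 in the frame of housing3 between 0.005 and 0.0105 m and angle between the z axis of block2 and the z axis of housing3, either way round below 0.08 rad) or (horizontal distance between block3 and housing3 below 0.007 m and z of block3 in the frame of housing3 between 0.005 and 0.0105 m and angle between the z axis of block3 and the z axis of housing3, either way round below 0.08 rad)) and x of housing3 in the frame of dock between 0.045 and 0.32 m and y of housing3 in the frame of dock between -0.05 and 0.05 m and value of joint each of flap_left, flap_right below 0.15 rad), for 0.2 s.
2. then the green button is pressed right down (value of joint ready above 0.0045 m), for 0.1 s.
At the end, for the whole second after the job is handed in: Every housing present stands flat inside the dock behind the gate, at rest, with a contact block home in its recess (within 2.5 mm of flush); both flaps are shut (under 0.15 rad) and the green button, pressed at least 4.5 mm after that, is up again (all of step 1 and value of joint ready below 0.002 m); the robot touches nothing.
It fails at once if a housing has gone through the gate without a contact block in it (x of housing1 in the frame of dock above 0.03 m and y of housing1 in the frame of dock between -0.06 and 0.06 m and distance between each of block1, block2, block3 and housing1 above 0.03 m).
It fails at once if a housing has gone through the gate without a contact block in it (x of housing2 in the frame of dock above 0.03 m and y of housing2 in the frame of dock between -0.06 and 0.06 m and distance between each of block1, block2, block3 and housing2 above 0.03 m).
It fails at once if a housing has gone through the gate without a contact block in it (x of housing3 in the frame of dock above 0.03 m and y of housing3 in the frame of dock between -0.06 and 0.06 m and distance between each of block1, block2, block3 and housing3 above 0.03 m).
It fails at once if the grease tin, screwdriver or bottle is knocked more than 40 mm from its place (distance of any of grease_tin, screwdriver, oil_bottle from where it was at the start of the episode above 0.04 m).
Of housing1, housing2, housing3 only 2 to 3 are there at a start; the rules pass over those that are not, and their reading is None.
At some moment in a run one of housing1, housing2, housing3, block1, block2, block3 may be knocked a few centimetres aside while the robot is not near it.
It also fails if it takes over 210 s, if anything falls off the work surface, if the arm or the gripper's body presses on something with over 40 N, if the wrist force passes 120 N, or if a joint passes its speed limit or range.

## Working session

There is one attempt and no reset: what is moved stays moved. The work goes in short steps, each a Python script; the robot and the scene stay as the last script left them, time stands still between calls to the robot, and variables do not carry over. Pictures are saved under pics/ and viewed, at most 14 in all, crops included, and the job is handed in when it is done.

```bash
ls; mkdir -p pics; python3 - <<'E'
from plant import ctrl,sensors,optics
import cv2,numpy as np
for n in("top","side"):
    p,d=optics.grab_frame(n); cv2.imwrite(f"pics/{n}0.png",p[:,:,::-1]); np.savez(f"{n}0.npz",p=p,d=d)
    c=optics.camera_params(n); print(n,c["mtx"].round(1).tolist(),c["R"].round(3).tolist(),c["t"].round(1), -c["R"].T@c["t"])
print(ctrl.tcp_to_tips,sensors.read_state())
E
```

```text
pics
top [[519.5, 0.0, 317.7], [0.0, 519.5, 198.8], [0.0, 0.0, 1.0]] [[0.002, -1.0, -0.007], [-0.987, -0.001, -0.163], [0.163, 0.008, -0.987]] [ -33.2  499.5 1548. ] [ 241.353951    -44.3759022  1608.28737463]
side [[434.3, 0.0, 318.6], [0.0, 434.3, 202.5], [0.0, 0.0, 1.0]] [[0.889, -0.458, 0.01], [-0.279, -0.558, -0.781], [0.363, 0.692, -0.624]] [-482.9  166.4 1242.7] [  24.00307679 -987.7333206   910.46808501]
25.0 {'t': 0.1, 'q': array([-1.49846265e+00,  2.07364354e-01,  1.54280153e+00, -1.08163515e-05,
        1.39350501e+00, -1.50498678e-01]), 'qvel': array([ 5.23822703e-04, -9.37947664e-04, -3.68102370e-03, -5.28270207e-04,
        1.12374415e-03, -4.96009457e-05]), 'tau': array([-1.42249213e-03, -3.84099483e+01, -2.92548680e+01, -1.98988073e-04,
        4.93018262e-03,  3.52545406e-07]), 'eef_pos': array([ 127.01164243, -560.15312845,  255.22956558]), 'eef_rot': array([[ 9.75275032e-01,  2.20994540e-01, -1.60814656e-04],
       [ 2.20994393e-01, -9.75272877e-01,  2.07203611e-03],
       [ 3.01070494e-04, -2.05634422e-03, -9.99997840e-01]]), 'force': array([ 0.50875207,  0.50217392, -0.44489147]), 'wrist_torque': array([ 0.00642075, -0.06224523, -0.01617856]), 'grasp_force': 0.0, 'grip_width': 85.29104409135033}
```

View pics/top0.png

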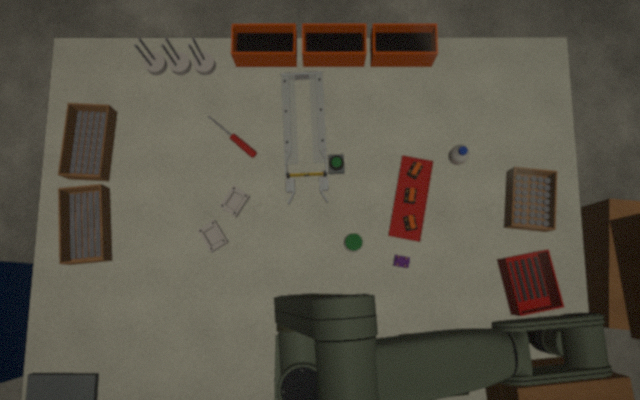

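View pics/side0.png

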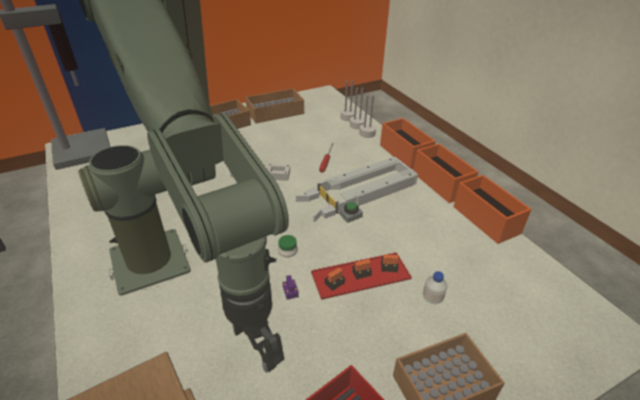

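The top view shows two housings at about px (235,201) and (213,236), and the tray with three blocks at (415,168), (411,195) and (408,222). The yellow gate is at (307,174), the green button at (336,162), and the purple decoy at (401,261). The side view shows one housing at (278,172), and the arm hides the other. Next I'll check the depth quality.

```bash
cat > vis.py <<'E'
import cv2,numpy as np
from plant import optics
def world(d,n="top"):
    c=optics.camera_params(n);K=c["mtx"];v,u=np.mgrid[:d.shape[0],:d.shape[1]]
    P=np.stack([(u-K[0,2])/K[0,0]*d,(v-K[1,2])/K[1,1]*d,d],-1)
    return (P-c["t"])@c["R"]
def ray(uv,z,n="top"):
    c=optics.camera_params(n);uv=np.atleast_2d(np.float64(uv))
    D=np.c_[(uv-c["mtx"][:2,2])/c["mtx"][0,0],np.ones(len(uv))]@c["R"]
    o=-c["R"].T@c["t"];return (o+D*((z-o[2])/D[:,2])[:,None])[:,:2]
E
python3 - <<'E'
from vis import *
z=np.load("top0.npz");p,d=z["p"],z["d"];W=world(d);H=W[...,2]
print("zero frac",(d==0).mean())
for n,(r,c) in dict(bench=(slice(260,280),slice(180,260)),bench2=(slice(120,140),slice(340,390))).items(): print(n,np.median(H[r,c]),H[r,c].std())
h=np.clip(H*4+20,0,255).astype(np.uint8)
a=cv2.resize(p[60:255,185:445,::-1],None,fx=3,fy=3,interpolation=cv2.INTER_CUBIC)
b=cv2.resize(h[60:255,185:445],None,fx=3,fy=3,interpolation=cv2.INTER_NEAREST)
cv2.imwrite("pics/a.png",cv2.convertScaleAbs(a,alpha=1.3));cv2.imwrite("pics/b.png",b)
np.set_printoptions(linewidth=250)
print(H[183:218,218:254].round().astype(int)[::2,::1])
E
```

```text
zero frac 0.00416796875
bench -0.8726633737907998 80.44538243708885
bench2 -0.49626957648123604 124.29466661627632
[[  2   1  -7   4  -5 -10   5  -7   1  -3  -1  -7  -3   1  -3   0   1  -4  -1  -4  -4  -1  -3  -6  -2  -4   0  -5   6   1  -4  -3  -2  -3  -3  -1]
 [ -5   7   0   0   6  -6  -1 -12  -2  -1   1   2  -4   2  27  24  -1  -3   1   5   3  -3  -6  -4   0   3  -5  -3  -4  -7   0   2  -6  -9   0   6]
 [ -3  -7   4  -1  -4  -6  -3  -3  -4  -1   0  -5  -1  33  30  32  28  27  28  24  -1  -8  -3   1  -6  -1   0   2   0  -3   0  -3   2   3   5   1]
 [  0   4   4   0  -2  -3   0  -3  -2  -2  -3  -4  30  28  29  25  29  33  27  27  27  23  27   4   2   2   6   0  -6  -2  -1   6  -2  -7   0   6]
 [ -1  -4   7   1  -1  -7   3   1  -1   0  26  24  23  32  36  26  21  37  30  32  27  38  35  33  34  26  -1  -4  -2  -3  -2   6  -8   0   4   0]
 [  1  -4  -5   5  -5  -2   3  -1  -1  25  31  31  26  19  11   1  10  11   7  11  28  24  30  34  29  27  32  30  31  -2   2   4   4   3  -4  -4]
 [  2  -3  -6  -3  -1  -1  -1   0  26  23  31  32  29  13  14  12   3   8  12   1   5  11  14  30  29  
[... 961 characters left out ...]
32  25  33  29  28  26  27   4  11  27  26  31  30  26  17  11   3  -2  -3  -6  -5  -3  -5   3  -1  -2   7   0]
 [  0   3  -4   3  -1   0   5  -2  -3  28  32  34  30  34  29  32  29  24  29  35  27  15  -2  -1   1   0   1  -1  -6  -1  -7  -6  -3  -1   2  -5]
 [  2  -1  -7  -2  -2   1  -2  -3  -2   4   1  -2  24  21  27  29  28  31  32  25  10  -1  -6   0   0   2  -8   3  -3   1  -4  -4   2  -4   0  -1]
 [ -3   1  -5  -1   1  -7  -5  -5  -1  -2   1  -1   4  -6   5  31  28  24  17   5   0   7   1  -2   1  -5   0  -7  -5  -2  -5   5  -1   3  -2  -5]
 [  0   0  -9   4   6   2  -3  -2   8   0  -2   6  -4   0   0  -4   7 -10  -2  -4 -11   5  -5  -2  -2  -6  -1   2   1  -6   1  -1   2   4  -4   0]]
```

View pics/a.png

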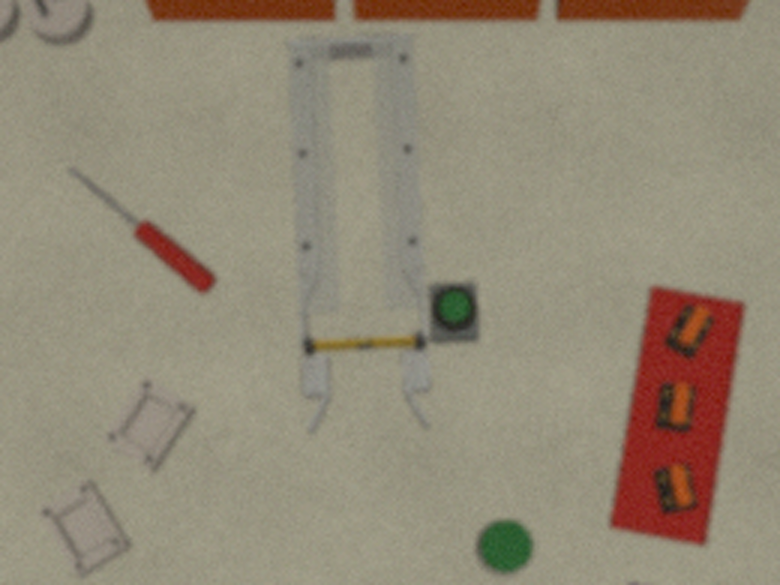

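View pics/b.png

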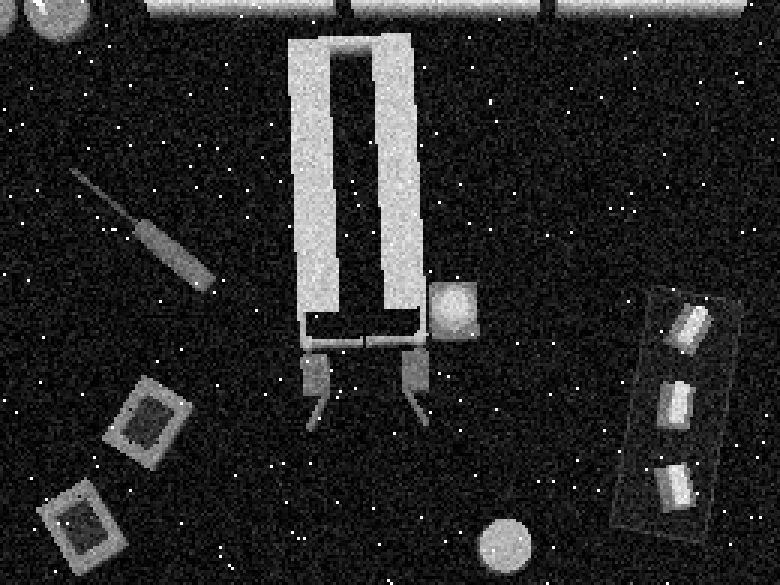

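The depth is good: the bench reads about 0 and the housing tops about 29. I can see two housings, two cover strips either side of the slot, the gate, and three blocks with their ribs bright. Next I'll measure them from the height masks.

```bash
cat >> vis.py <<'E'
def grab(k=4):
    F=[optics.grab_frame("top") for _ in range(k)]
    D=np.stack([f[1] for f in F]);D[D==0]=np.nan
    return F[0][0],cv2.medianBlur(np.nan_to_num(np.nanmedian(D,0)).astype(np.float32),3) if 0 else np.nan_to_num(np.nanmedian(D,0))
def comps(mask,lo,hi):
    n,L,S,C=cv2.connectedComponentsWithStats(mask.astype(np.uint8),connectivity=8)
    return [L==i for i in range(1,n) if lo<=S[i,4]<=hi]
def rect(m,z):
    """oriented rectangle of a pixel mask at height z: centre, yaw of long axis (-90..90 deg), sizes"""
    cs,_=cv2.findContours(cv2.resize(m.astype(np.uint8),None,fx=8,fy=8,interpolation=cv2.INTER_NEAREST),cv2.RETR_EXTERNAL,cv2.CHAIN_APPROX_NONE)
    c=cv2.convexHull(max(cs,key=cv2.contourArea))[:,0]
    f=np.zeros(m.shape,np.float32)
    big=np.zeros((m.shape[0]*8,m.shape[1]*8),np.uint8);cv2.fillConvexPoly(big,c,1)
    v,u=np.nonzero(big);P=ray(np.c_[(u+.5)/8-.5,(v+.5)/8-.5],z)
    ctr=P.mean(0);w,V=np.linalg.eigh(np.cov(P.T));a=V[:,1]*np.sign(V[0,1] or 1)
    return ctr,np.arctan2(a[1],a[0]),np.sqrt(12*w[::-1])
def scene(k=4):
    p,d=grab(k);W=world(d);H=W[...,2];X=W[...,0];Y=W[...,1];hsv=cv2.cvtColor(p,cv2.COLOR_RGB2HSV)
    area=(X>300)&(X<900)&(abs(Y)<450)
    return p,H,X,Y,hsv,area
def housings(s):
    p,H,X,Y,hsv,area=s;out=[]
    for m in comps((H>21)&(H<42)&area&(Y>60)&(hsv[...,1]<90),80,700):
        c,a,wh=rect(m,30)
        if abs(wh[0]-80)<12 and abs(wh[1]-60)<10: out.append((c,a,wh))
    return out
def blocks(s):
    p,H,X,Y,hsv,area=s;out=[]
    for m in comps((H>36)&(H<62)&area&(Y<-100)&(hsv[...,0]<20)&(hsv[...,1]>120),20,200):
        c,a,wh=rect(m,49)
        out.append((c,a,wh))
    return out
E
python3 - <<'E'
from vis import *
np.set_printoptions(precision=3,suppress=True)
s=scene(6);p,H,X,Y,hsv,area=s
for o in housings(s): print("H",o[0],np.degrees(o[1]),o[2])
for o in blocks(s): print("B",o[0],np.degrees(o[1]),o[2], [np.median(H[m]) for m in []])
# decoys / sizes: dock
y=comps((hsv[...,0]>15)&(hsv[...,0]<35)&(hsv[...,1]>130)&area&(abs(Y)<150)&(H>20),20,400)
for m in y:
    c,a,wh=rect(m,37);print("yellow",c,np.degrees(a),wh,np.median(H[m]))
g=comps((hsv[...,0]>45)&(hsv[...,0]<85)&(hsv[...,1]>90)&area,30,600)
for m in g: h=np.median(H[m]);c,a,wh=rect(m,h);print("green",c,wh,h)
cov=comps((H>36)&(H<58)&(hsv[...,1]<90)&area&(abs(Y)<180),400,6000)
for m in cov: c,a,wh=rect(m,46);print("cover",c,np.degrees(a),wh,np.median(H[m]))
# slot edges row-wise: lowest run between cover strips
m=(H>30)
L=[];R=[]
for v in range(82,160,1):
    row=m[v,270:335];mid=305-270
    r=v; 
    l=mid
    c0=int(round(np.interp(v,[75,160],[302,307])))-270
    l=c0
    while l>0 and not row[l]: l-=1
    q=c0
    while q<64 and not row[q]: q+=1
    L.append((l+270+.5,v));R.append((q+270-.5,v))
for nm,e in (("L",L),("R",R)):
    P=ray(e,46);f=np.polyfit(P[:,0],P[:,1],1);r=P[:,1]-np.polyval(f,P[:,0]);k=abs(r)<4;f=np.polyfit(P[k,0],P[k,1],1);print(nm,f,np.degrees(np.arctan(f[0])),k.mean(),np.polyval(f,600),np.polyval(f,800))
E
```

```text
H [496.853 226.712] -32.138425746675644 [82.258 64.324]
H [388.555 290.328] 33.21054698904086 [84.735 63.842]
B [ 594.686 -332.475] -30.12005369725006 [41.931 16.533] []
B [ 514.669 -316.244] -10.104439832295729 [41.816 17.522] []
B [ 429.426 -313.842] 7.848675159729278 [40.448 17.702] []
yellow [577.501  31.279] -86.39328684294053 [46.601  7.134] 30.772712406407287
yellow [579.305 -25.722] -89.70606637248316 [48.663  6.274] 31.77115380105958
green [613.933 -88.434] [31.121 30.09 ] 45.864861034774734
green [ 369.007 -139.858] [42.985 42.163] 39.91328032896211
cover [740.73   58.076] 2.272813870682985 [315.735  45.233] 45.45485009270301
cover [743.258 -31.883] 3.496585562687422 [311.185  45.415] 45.58957159560875
L [ 0.051 -1.843] 2.921517930723815 1.0 28.777191370704784 38.98406023626188
R [  0.051 -48.023] 2.939498557065817 1.0 -17.21371005571581 -6.943912484303446
```

```bash
cat > rob.py <<'E'
import numpy as np
from plant import ctrl,sensors
O=np.array([579.2,4.8]);YD=np.radians(2.93)
def dock(x,y=0): return O+np.array([[np.cos(YD),-np.sin(YD)],[np.sin(YD),np.cos(YD)]])@np.array([x,y])
def rot(th): c,s=np.cos(th),np.sin(th);return np.array([[c,s,0],[s,-c,0],[0,0,-1.]])   # tool x at yaw th, pointing down
def go(xy,z,th,appr=150):
    """ptp above at height appr in the nearer of two half turns, then straight down to z"""
    q0=sensors.read_state()["q"];best=None
    for t in (th,th+np.pi):
        q=ctrl.solve_ik([*xy,appr],rot(t))
        if q is None or abs(q[5])>2.7: continue
        c=np.abs(np.array(q)-q0).max()
        if best is None or c<best[0]: best=(c,t)
    t=best[1];ctrl.move_ptp([*xy,appr],rot(t))
    if z<appr: ctrl.move_l([*xy,z],vel=120)
    return t
def up(z=150,vel=200): p=sensors.read_state()["eef_pos"];ctrl.move_l([p[0],p[1],z],vel=vel)
def st(tag=""):
    s=sensors.read_state();print(tag,"t%.1f"%s["t"],s["eef_pos"].round(1),"w%.1f"%s["grip_width"],"gf%.0f"%s["grasp_force"],s["force"].round(1))
E
python3 - <<'E'
from rob import *
ctrl.gripper_to(0);print(ctrl.tcp_to_tips);ctrl.gripper_to(85);print(ctrl.tcp_to_tips);st()
go((496.9,226.7),26,np.radians(-32.1));st()
ctrl.gripper_to(50,40);st("grip")
up(120);st("lift")
t=go(dock(-150),120,YD,120)
p=dock(-150);ctrl.move_l([*p,27],vel=150);st("low")
ctrl.gripper_to(85);up(150);st()
E
```

```text
25.0
25.0
 t1.9 [ 127.  -560.8  256.3] w85.0 gf0 [-0.4 -0.6  0.1]
 t6.2 [497.7 227.   26.8] w85.1 gf0 [0.2 1.1 0.2]
grip t6.6 [497.8 227.   27. ] w59.2 gf45 [1.2 0.2 4. ]
lift t7.2 [496.8 226.7 118.9] w59.4 gf44 [ 0.2 -0.4 -2.6]
low t9.0 [429.9  -2.3  26.8] w59.2 gf45 [-0.6  0.6 -1.1]
 t10.1 [428.8  -2.8 149.2] w85.0 gf0 [0.4 0.1 0.1]
```

```bash
cat >> rob.py <<'E'
def wallreg(xc):
    """grip the housing's near end wall so that its centre comes to dock x=xc"""
    ctrl.gripper_to(45);go(dock(xc-32.4),38,YD+np.pi/2,120)
    ctrl.gripper_to(5,30);ctrl.hold(.2);st("wall");ctrl.gripper_to(45);up(150)
def pick(c,th):
    """centre the block by squeezing its rib lengthwise, then grip it across"""
    ctrl.gripper_to(60);go(c,54,th+np.pi/2,120);ctrl.gripper_to(20,25);ctrl.hold(.2);st("lengthwise")
    ctrl.gripper_to(60);up(90);go(c,54,th,90);ctrl.gripper_to(2,60);ctrl.hold(.2);st("across");up(160);st("lifted")
E
python3 - <<'E'
from rob import *
from vis import *
wallreg(-150)
ctrl.set_joints([-1.498,.207,1.542,0,1.393,-.15])
s=scene(4)
h=(s[1]>21)&(s[1]<42)&s[5]&(s[3]>-60)&(s[0]<490)
for m in comps(h,80,700): print("H",*rect(m,30))
b=blocks(s)
for o in b: print("B",o[0],np.degrees(o[1]),o[2])
c,th,_=b[1]
pick(c,th)
E
```

```text
wall t13.4 [397.9  -4.7  38.8] w14.2 gf30 [-0.4  0.3  6. ]Traceback (most recent call last):
  File "<stdin>", line 6, in <module>
ValueError: operands could not be broadcast together with shapes (400,640) (400,640,3)
```

```bash
python3 - <<'E'
from rob import *
from vis import *
s=scene(4)
h=(s[1]>21)&(s[1]<42)&s[5]&(s[3]>-60)&(s[2]<490)
for m in comps(h,80,700): print("H",*rect(m,30))
print("stage",dock(-150))
b=blocks(s)
for o in b: print("B",o[0],np.degrees(o[1]),o[2])
c,th,_=b[1]
pick(c,th)
E
```

```text
H [429.86231108  -2.59168402] 0.07185536142414604 [81.93475562 62.06925226]
H [387.26354851 231.61656101] 0.5932108596516283 [83.82392349 63.63981772]
stage [429.39609052  -2.8673792 ]
B [ 594.36044084 -332.31171899] -30.81729317609606 [42.63613677 16.33229323]
B [ 514.71657424 -315.91373256] -9.956558659334032 [41.83976594 18.18266349]
B [ 429.97235511 -313.24137765] 10.206494650045016 [40.65408278 18.70837924]
lengthwise t20.4 [ 515.7 -316.8   55.5] w39.5 gf27 [-0.1 -0.9  7.3]
across t23.6 [ 515.3 -316.5   54.9] w12.4 gf60 [-0.5 -0.6  5.8]
lifted t24.3 [ 514.4 -315.7  158.5] w12.6 gf59 [-0.3  0.2 -0.5]
```

```bash
cat >> rob.py <<'E'
def insert(xy,th):
    go(xy,90,th,150)
    r=ctrl.move_l([*xy,57],vel=30,threshold=30);st(f"insert hit={r}")
    return r
E
python3 - <<'E'
from rob import *
insert(dock(-150),YD)
E
```

```text
insert hit=True t27.1 [429.1  -2.8  59.9] w12.9 gf60 [-0.9 -0.4  5.1]
```

```bash
cat >> rob.py <<'E'
def seat(xy,th):
    ctrl.gripper_to(40);up(110);ctrl.gripper_to(0);t=go(xy,90,th,110)
    r=ctrl.move_l([*xy,74],vel=25,threshold=30);st(f"seat hit={r}");up(110)
def push(x0,x1,xout=52):
    go(dock(x0),31,YD,110)
    r=ctrl.move_l([*dock(x1),31],vel=80,threshold=30);st(f"push hit={r}")
    if r: return
    up(150)
E
python3 - <<'E'
from rob import *
from vis import *
seat(dock(-150),YD)
push(-222,-100)
s=scene(4);p,d=s[0],0
for n in ("side",):
    q,_=optics.grab_frame(n);cv2.imwrite("pics/c.png",cv2.resize(q[120:260,220:440,::-1],None,fx=3,fy=3))
E
```

```text
seat hit=True t29.4 [429.9  -3.   79. ] w-0.0 gf3 [-0.9 -0.1  6.2]
push hit=False t32.6 [ 4.792e+02 -3.000e-01  3.110e+01] w0.2 gf0 [ 0.2 -0.5  0.2]
```

View pics/c.png

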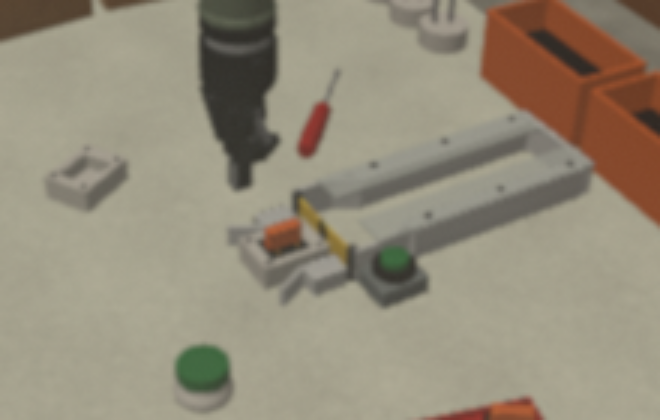

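The block is home in the housing at crop (280,245), which stands straight in the lane. The other housing is at (88,178). I'll push this one through.

```bash
python3 - <<'E'
from rob import *
from vis import *
push(-115,52)
ctrl.set_joints([-1.498,.207,1.542,0,1.393,-.15])
s=scene(4);p,H,X,Y,hsv,area=s
for o in housings(s): print("H",o[0],np.degrees(o[1]),o[2])
b=blocks(s)
for o in b: print("B",o[0],np.degrees(o[1]),o[2])
for m in comps((hsv[...,0]<20)&(hsv[...,1]>120)&area&(abs(Y)<100)&(H>40),8,300): print("rib in dock",rect(m,54))
cv2.imwrite("pics/d.png",cv2.resize(p[60:255,185:445,::-1],None,fx=3,fy=3))
E
```

```text
push hit=False t37.0 [631.2   7.4  31.2] w-0.3 gf0 [ 0.1 -0.6 -0. ]
H [387.42064926 231.77116237] 34.07413853274295 [83.4511888  63.54360441]
B [ 594.36044084 -332.31171899] -30.81729317609606 [42.63613677 16.33229323]
B [ 430.08585452 -313.36566046] 10.619869554773416 [40.77183155 18.4310337 ]
rib in dock (array([678.86092528,   9.88097751]), np.float64(0.041998874424840765), array([40.60887761, 14.62887019]))
```

View pics/d.png

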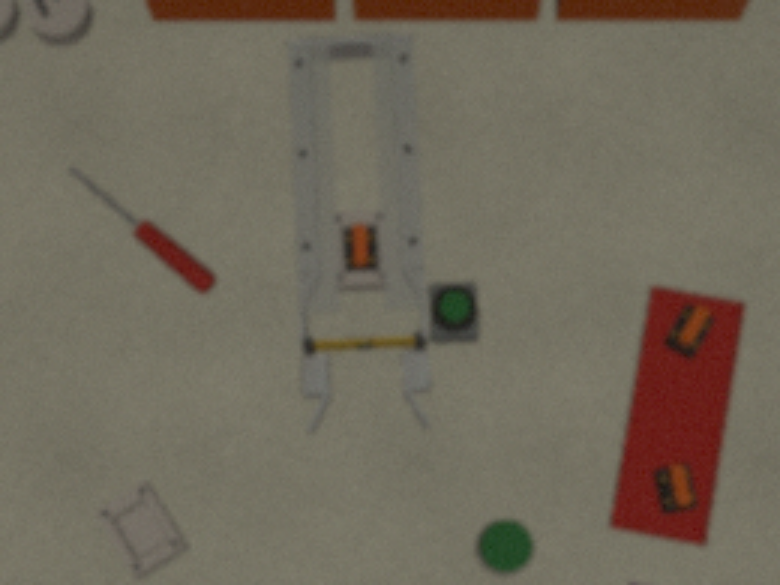

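Housing 1 is inside at crop (360,250) and the gate is shut at (365,345). The second housing is at (145,530). Now I'll do the second one.

```bash
python3 - <<'E'
from rob import *
from vis import *
ctrl.gripper_to(85)
go((387.4,231.8),26,np.radians(34.0));ctrl.gripper_to(50,40);st("grip");up(120)
t=go(dock(-150),120,YD,120);ctrl.move_l([*dock(-150),27],vel=150);st("low");ctrl.gripper_to(85);up(150)
wallreg(-150)
ctrl.set_joints([-1.498,.207,1.542,0,1.393,-.15])
s=scene(4)
h=(s[1]>21)&(s[1]<42)&s[5]&(s[3]>-60)&(s[2]<490)
for m in comps(h,80,700): print("H",*rect(m,30))
print("stage",dock(-150))
b=blocks(s)
for o in b: print("B",o[0],np.degrees(o[1]),o[2])
c,th,_=b[-1]
pick(c,th)
insert(dock(-150),YD)
E
```

```text
grip t45.9 [388.2 232.2  26.9] w59.2 gf44 [ 0.3 -0.1  5.6]
low t48.2 [429.5  -1.9  26.8] w59.6 gf44 [-0.4  0.3 -0.5]
wall t52.6 [398.   -4.7  38.8] w14.7 gf30 [-0.5 -0.   6.1]
H [429.91661225  -2.232999  ] 0.06551944203491601 [81.69337142 62.12185657]
stage [429.39609052  -2.8673792 ]
B [ 594.28672955 -332.09383304] -31.480579561490742 [42.56367618 16.65093411]
B [ 429.42488946 -313.74379608] 7.380211509019203 [40.16556586 17.93454151]
lengthwise t59.2 [ 430.3 -314.7   55.3] w39.4 gf26 [-0.7 -0.3  6. ]
across t62.4 [ 430.  -314.4   54.9] w12.4 gf60 [-0.1  0.5  6.1]
lifted t63.1 [ 429.2 -313.5  158.7] w12.6 gf59 [-0.6  1.3 -1.6]
insert hit=True t65.9 [429.   -2.8  59.9] w12.6 gf60 [-1.4  0.2  4.6]
```

```bash
python3 - <<'E'
from rob import *
from vis import *
seat(dock(-150),YD)
push(-222,55)
ctrl.set_joints([-1.498,.207,1.542,0,1.393,-.15])
s=scene(4);p,H,X,Y,hsv,area=s
for m in comps((hsv[...,0]<20)&(hsv[...,1]>120)&area&(abs(Y)<100)&(H>40),8,300):
    c,a,wh=rect(m,54);R=np.array([[np.cos(YD),np.sin(YD)],[-np.sin(YD),np.cos(YD)]]);print("rib in dock",R@(c-O),a,wh,np.median(H[m]))
print(housings(s));st()
cv2.imwrite("pics/e.png",cv2.resize(p[60:255,185:445,::-1],None,fx=3,fy=3))
q,_=optics.grab_frame("side");cv2.imwrite("pics/f.png",cv2.resize(q[120:260,220:440,::-1],None,fx=3,fy=3))
E
```

```text
seat hit=True t68.3 [429.9  -3.   79. ] w0.1 gf3 [-1.8 -0.5  6.2]
push hit=False t73.4 [634.1   7.6  31.2] w-0.1 gf1 [-2.6  0.4  2.2]
rib in dock [180.68637358  -0.44365489] 0.044651272055110706 [41.28681199 14.68059709] 53.44273467487273
rib in dock [102.83501499  -0.15046402] 0.05403741279914265 [40.4321543  14.39936222] 53.64335409527899
[]
 t77.0 [ 127.9 -560.5  255.7] w-0.2 gf0 [ 0.5  0.8 -0.5]
```

View pics/e.png

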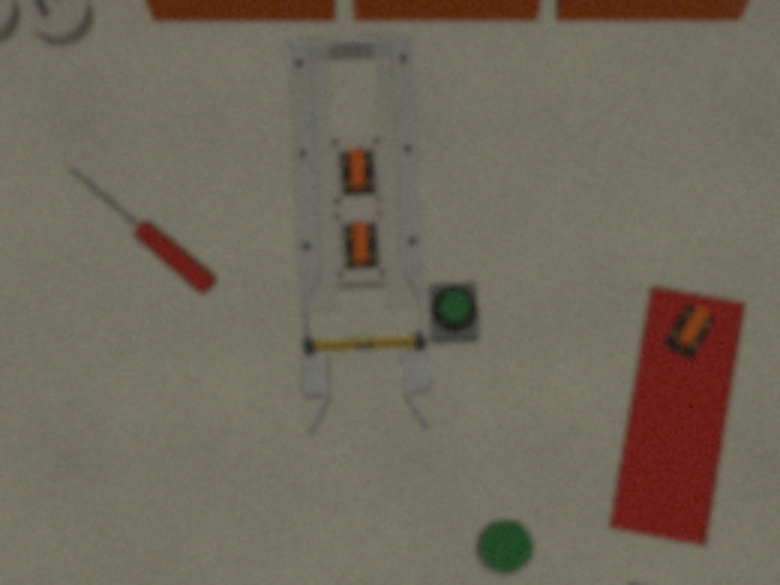

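View pics/f.png

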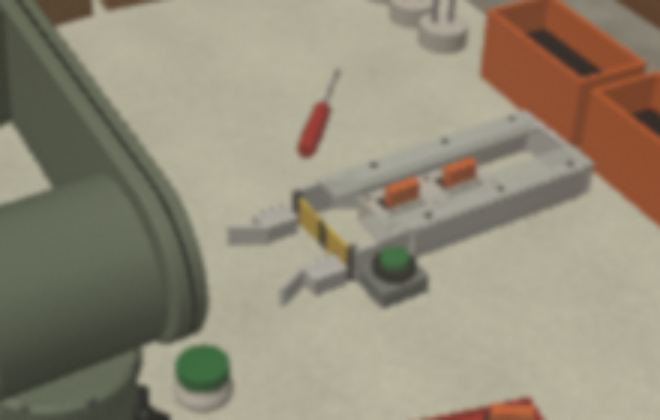

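Both housings are inside at crop (360,170) and (360,245), with blocks level and the gate shut at (365,345). Now the button.

```bash
python3 - <<'E'
from rob import *
xy=dock(30,-95);print(xy)
go(xy,85,YD,150)
r=ctrl.move_l([*xy,60],vel=20,threshold=12);st(f"btn {r}")
p=sensors.read_state()["eef_pos"];ctrl.move_l([*xy,p[2]-2.5],vel=10,threshold=25);ctrl.hold(.4);st("held")
up(150);ctrl.set_joints([-1.498,.207,1.542,0,1.393,-.15]);ctrl.hold(.5)
from vis import *
s=scene(3);p,H,X,Y,hsv,area=s
for m in comps((hsv[...,0]>45)&(hsv[...,0]<85)&(hsv[...,1]>90)&area,30,600): print("green",np.median(H[m]))
for m in comps((hsv[...,0]<20)&(hsv[...,1]>120)&area&(abs(Y)<100)&(H>40),8,300): print("rib",rect(m,54)[0])
for m in comps((hsv[...,0]>15)&(hsv[...,0]<35)&(hsv[...,1]>130)&area&(abs(Y)<150)&(H>20),20,400): print("flap",rect(m,37)[0],np.degrees(rect(m,37)[1]))
E
```

```text
[614.01678872 -88.5423335 ]
btn True t81.1 [614.  -88.5  66.1] w0.1 gf3 [-1.1 -0.4  4.1]
held t81.9 [614.1 -88.6  65.9] w0.3 gf7 [-5.7  0.8 13.6]
green 45.7218700823327
green 39.32616733797534
rib [760.00755836  13.41217282]
rib [681.30449473   8.99474251]
flap [577.17421313  30.7704479 ] -86.86380168989103
flap [579.44661271 -24.19110627] -89.23138135297897
```

```bash
python3 -c "
from plant import ctrl
print(ctrl.finish_job())"
```

```text
the job is handed in; nothing more can be done
None
```

I handed the job in at about 82 s of robot time: both housings have a contact block pressed home and are inside the dock with the flaps shut, the green button was pressed to its stop and is up again, and the robot never went near the tin, screwdriver or bottle; no verdict came back.

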